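# Click the instrument vise round to its 60 degree stop

### The job

Swivel the small instrument vise round on its click-stop base to the 60 degree setting, so that its pointer stands at the second tick clockwise (seen from above) from the home pin, one click being 30 degrees, and let go of it there clicked in. Leave the parts dish on the twin base as it stands.

Things in the scene. Friction and masses are not known exactly. Their poses are not given: they have to be found in the camera images.
- vise (a joint): Angle (rad) of the vise on its base, clockwise from above, 0 = pointer at the home pin; starts near -30, 0 or +30 degrees. Click stops every 30 degrees (0.524 rad): passing one takes 0.25 N m (2.3 N at the knob); left free it springs to the nearest stop. End stops -75, +135 degrees. The vise: two steel jaws (tops 99 mm up) holding an instrument, on a 124 mm steel disc with a short black pointer.
- vise_handle (a point): Centre of the vise's handle knob: an upright black cylinder 26 mm in diameter, 42 mm tall (56 to 98 mm above the table), fixed on the end of a steel arm (top 35 mm up), 110 mm from the swivel axis, opposite the pointer. This point is 77 mm above the table and goes round with the vise. Pinch it from above across the arm, or push it sideways.
- vise_base_axis (a point): Point on the vise's vertical swivel axis, 77 mm above the table, on the fixed base: a round white flange, 184 mm across, 18 mm high. Its x axis points to the home pin (steel, 12 mm thick, at the rim, top 39 mm up); z is up. Black ticks every 30 degrees, from 60 anticlockwise to 120 clockwise of the pin. At joint angle q the pointer lies q clockwise of this x axis, the knob opposite.
- dish (a joint): Angle (rad) of the bystander fixture: a twin base with the same disc, arm and knob, carrying a round steel dish 112 mm across (rim 84 mm up) in place of the vise. It starts at 0 and is to be left at that stop. The two fixtures stand side by side about 0.35 m apart, either one on the left.
Mind the look-alikes: they are no part of the job. Leave any blue look-alike of the part that bears dish alone.

How it is judged (in metres and radians):
At the end, for the whole second after the job is handed in: The vise rests at its 60 degree stop (second tick clockwise of the home pin, within 10 degrees), not moving and let go, and the dish on the twin base stands at its starting stop (within 10 degrees) (value of joint vise between 0.873 and 1.222 rad and velocity of joint vise between -0.1 and 0.1 rad/s and value of joint dish between -0.17 and 0.17 rad); the robot touches nothing.
It fails at once if the dish is turned on its base by 15 degrees or more (half a click) (value of joint dish above 0.262 rad or value of joint dish below -0.262 rad).
It also fails if it takes over 40 s, if anything falls off the work surface, if the arm or the gripper's body presses on something with over 40 N, if the wrist force passes 120 N, or if a joint passes its speed limit or range.

### The arm

A 6-joint arm with a two-finger parallel gripper is mounted at the origin on the work surface. World frame = base frame: x ahead of the robot, y to its left, z up, the work surface at z = 0. Lengths are in m, angles in degrees, forces in N, time in s.
With the tool pointing down it reaches from about 0.35 to 0.875 m from the base axis. Payload 4.2 kg.
Tool frame: the origin (TCP) lies midway between the tips of the shut fingers; the grasp point (between the pads) lies 19 mm behind it; z points along the fingers, y is the line along which they close (so a half turn about z gives the same grasp; the last joint's range is limited). The gripper opens to 87 mm and grips with 3 to 60 N. Pads are 19 mm wide; open, the fingers measure 117 mm over their backs; the gripper's body (75 mm by 190 mm) begins 51 mm behind the grasp point.
Start: joints at [-55.485, 22.042, 0.453, 0, -68.411, -14.817], TCP at [0.211, -0.588, 0.223] pointing down, gripper open.
Joint ranges: [-179.83, 179.83], [-69.29, 118.12], [-61.27, 80.66], [-181.25, 117.63], [-171.15, -9.14], [-177.46, 177.46]. Speed limits (degrees/s): [159.86, 159.86, 180, 180, 180, 180].

### API

Orientations are given as a 3x3 rotation matrix whose columns are the frame's x, y, z axes.
In Python, from station import r, cams gives the robot as it stands.
- The arm moves only by the tool play_rows, never from a script. Its argument "commands" is text: rows parted by semicolons, each of 6 numbers parted by spaces: the shift along the world's x, y, z normalised to -1 to 1, where 1 is 30 mm, then the turn, a rotation vector about the world's x, y, z normalised to -1 to 1, where 1 is 0.15 rad. A call has 1 to 20 rows; each row shifts and turns the commanded pose from where the row before left it; what a row does not reach is not made up. A row lasts 1/10 s, in which the tool goes at most 50 mm and 8.59 degrees, less where a joint would pass 70% of its speed; a pose out of reach is approached as far as the arm can. A call with a number of a shift or a turn outside -1 to 1 is refused whole. A call with a gripper value outside its range is refused whole. "grip" is the finger opening in mm, from 0 to 87, set as the call begins (left out, the last holds). The fingers move at their own pace and stop on an object; the grip force is fixed at half the most. Time passes only in rows, so rows that do not move let the fingers close. It gives the time, the measured TCP pose, the force, the opening and the grip force at its end, in the units of the state.
- r.sense(): the state, without advancing time (a new reading comes with each control period).
- cams.capture(name): name is "side" or "top" or "wrist"; returns (picture, depth): 400x640x3 uint8, blue, green, red; 400x640 float32, m along the optical axis (not along the pixel's ray), 0 where there is no reading.
- cams.camera_info(name): a dict with "mtx" (3x3 intrinsics, pixels), "R" (3x3) and "t" (3): a world point X has camera coordinates R X + t. Camera axes: x right, y down, z forward; pixel columns grow to the right and rows downward; lengths in m; the calibration is good to about 2 mm. A picture is of the moment at which its call begins: read the wrist's pose just before it. camera_info takes no time and is no camera call; for the wrist camera it gives the pose at the moment of the call.
- r.finish_job(): hands the job in; it is judged then, once.
The state is a dict: "time_s": time; "joints": joint angles; "joint_velocities": joint speeds; "effort": joint torques, N m; "tcp_pos": TCP position; "ee_rot": TCP orientation; "wrist_force": force on the tool from outside, world axes, zero at the start; "moment": the same for the moment, N m; "gripper_width": opening from 0.0 (shut) to 1.0 (fully open); "gripper_force": force on a finger pad.
Only numpy, scipy, OpenCV 4.12 (cv2) and the standard library are available. Lean on these libraries where they do the work, as an engineer would, in place of code of your own. Each camera call takes 0.05 s, during which the arm holds its last target. There are 200 camera calls.

## Working session

There is one attempt and no reset: what is moved stays moved. The work goes in short steps, Python scripts to look and compute and a tool call to move; the robot and the scene stay as the last step left them, time stands still between calls to the robot, and variables do not carry over. Pictures are saved under pics/ and viewed, at most 10 in all, crops included, and the job is handed in when it is done.

Besides the shell and the picture viewer there is one more tool, called after ">>>" as name(argument=value, ...) on one line, values as JSON. play_rows: Moves the arm, as the interface text tells. Scaled input: -1 to 1 covers 30 mm each way for a shift and 0.15 rad each way for a turn. Its arguments: {"type":"object","properties":{"commands":{"type":"string"},"grip":{"type":"number"}},"required":["commands"]}

```bash
mkdir -p pics; python3 - <<'E'
from station import r,cams
import cv2,numpy as np
for n in("top","side"):
    p,d=cams.capture(n); cv2.imwrite(f"pics/{n}0.png",p); np.save(f"pics/{n}d.npy",d)
    i=cams.camera_info(n); print(n,i)
s=r.sense();print(s["time_s"],s["tcp_pos"],s["ee_rot"])
E
```

```text
top {'mtx': array([[412.58354537,   0.        , 319.49433551],
       [  0.        , 412.58354537, 197.58632044],
       [  0.        ,   0.        ,   1.        ]]), 'R': array([[ 0.01034419, -0.99961878,  0.02559852],
       [-0.99781418, -0.01198968, -0.06498542],
       [ 0.06526756, -0.02487034, -0.99755782]]), 't': array([-0.00887442,  0.44514491,  1.02066244])}
side {'mtx': array([[496.55438776,   0.        , 322.18228834],
       [  0.        , 496.55438776, 197.44211527],
       [  0.        ,   0.        ,   1.        ]]), 'R': array([[-9.65453763e-01, -2.60574345e-01,  2.07169015e-04],
       [-1.37825132e-01,  5.09980717e-01, -8.49072377e-01],
       [ 2.21140826e-01, -8.19768674e-01, -5.28276495e-01]]), 't': array([0.40941643, 0.13436226, 1.11217707])}
0.1 [ 0.21050469 -0.58792978  0.22159199] [[-9.41542881e-01 -3.36892380e-01 -7.27005138e-04]
 [-3.36893152e-01  9.41541243e-01  1.75836538e-03]
 [ 9.21254251e-05  1.90049945e-03 -9.99998190e-01]]
```

View pics/top0.png

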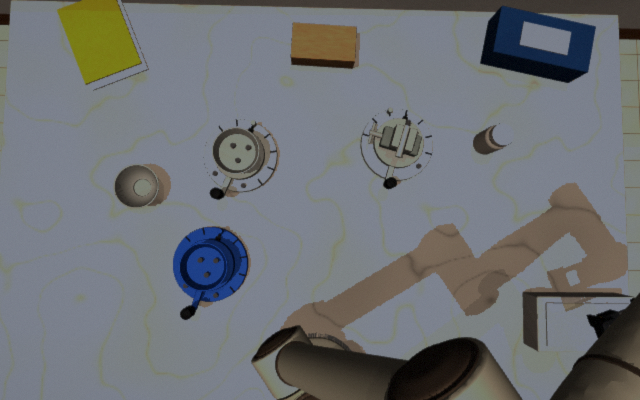

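View pics/side0.png

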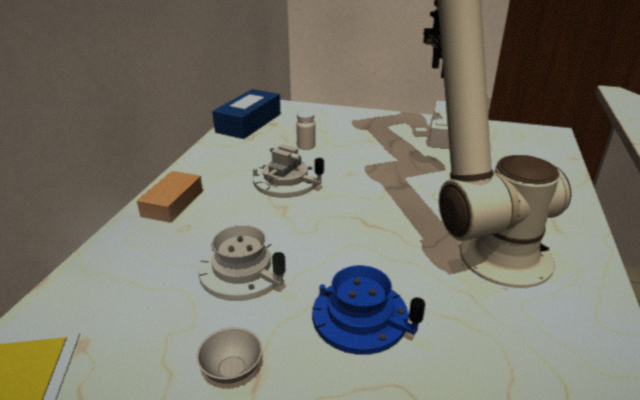

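The top view shows the vise at about (397,145) with its knob at (390,183). The dish is at (240,155), and the blue look-alike is at (210,265). I'll zoom in on the vise.

```bash
cat >h.py <<'E'
import numpy as np
from station import r,cams
def ray(i,u,v,z):
    R,t=np.array(i["R"]),np.array(i["t"]); c=-R.T@t
    d=R.T@np.linalg.inv(i["mtx"])@[u,v,1]; return c+d*(z-c[2])/d[2]
E
python3 - <<'E'
from h import *
import cv2
p=cv2.imread("pics/top0.png")
c=cv2.resize(p[95:200,345:450],None,fx=5.5,fy=5.5,interpolation=cv2.INTER_CUBIC)
cv2.imwrite("pics/c0.png",cv2.convertScaleAbs(c,alpha=1.4))
i=cams.camera_info("top")
print(ray(i,390,183,.098),ray(i,397,145,.018))
E
```

```text
[ 0.47566788 -0.16522896  0.098     ] [ 0.58089349 -0.19889493  0.018     ]
```

View pics/c0.png

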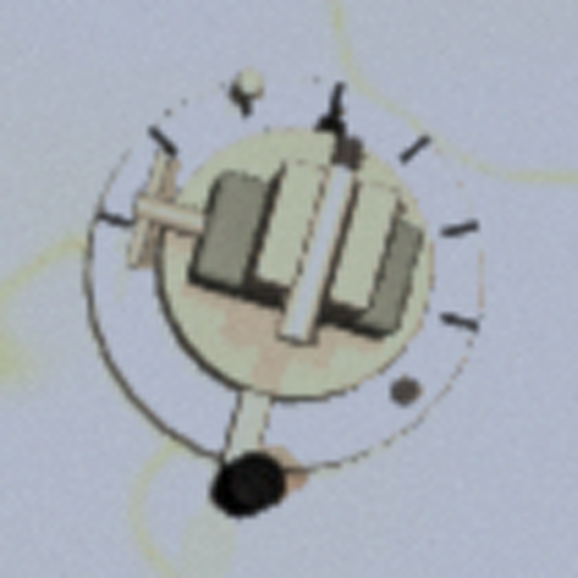

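The pin is at crop (248,85) and the pointer is in line with the first clockwise tick at (335,100), so the vise stands at +30. The base centre is crop (287,269), world (0.583,-0.198). The knob is at about (0.477,-0.167). I'll move above the knob with the fingers closing across the arm.

>>> play_rows(commands="0.493 0.78 0 0 0 -0.234;0.493 0.78 0 0 0 -0.234;0.493 0.78 0 0 0 -0.234;0.493 0.78 0 0 0 -0.234;0.493 0.78 0 0 0 -0.234;0.493 0.78 0 0 0 -0.234;0.493 0.78 0 0 0 -0.234;0.493 0.78 0 0 0 -0.234;0.493 0.78 0 0 0 -0.234;0.493 0.78 0 0 0 -0.234;0.493 0.78 0 0 0 -0.234;0.493 0.78 0 0 0 -0.234;0.493 0.78 0 0 0 -0.234;0.493 0.78 0 0 0 -0.234;0.493 0.78 0 0 0 -0.234;0.493 0.78 0 0 0 -0.234;0.493 0.78 0 0 0 -0.234;0.493 0.78 0 0 0 -0.234;0 0 0 0 0 0;0 0 0 0 0 0", grip=87)

```text
time_s: 2.1
tcp_pos: [0.4767, -0.1668, 0.2221]
ee_rot: [[-0.959, 0.283, -0.001], [0.283, 0.959, 0.0], [0.001, -0.0, -1.0]]
wrist_force: [0.1, -0.9, -0.2]
gripper_width: 1.001
gripper_force: 0.0
```

```bash
python3 - <<'E'
from h import *
import cv2
s=r.sense();i=cams.camera_info("wrist")
p,d=cams.capture("wrist");cv2.imwrite("pics/w1.png",p)
import pickle;pickle.dump(i,open("pics/w1.pkl","wb"))
print(s["tcp_pos"],s["ee_rot"][:,1],s["joints"])
m=(p.max(2)<45).astype(np.uint8)
n,l,st,c=cv2.connectedComponentsWithStats(m)
for k in range(1,n):
    if st[k,4]>300: print(st[k],c[k],ray(i,*c[k],.098))
E
```

```text
[ 0.47668541 -0.1667911   0.22210055] [ 2.82630127e-01  9.59228947e-01 -1.98931624e-04] [-8.43253649e-01  1.03750166e+01 -1.60450702e+01 -8.83502714e-03
 -6.36507723e+01 -1.05570069e+02]
[311 176  26  31 630] [323.18571429 191.30634921] [ 0.47238572 -0.16816337  0.098     ]
[ 186  233   73   39 1311] [224.33257056 256.9092296 ] [ 0.50828909 -0.27846287  0.098     ]
[    0   233   640   167 67854] [311.09768031 333.87595425] [ 0.61580157 -0.22351222  0.098     ]
```

View pics/w1.png

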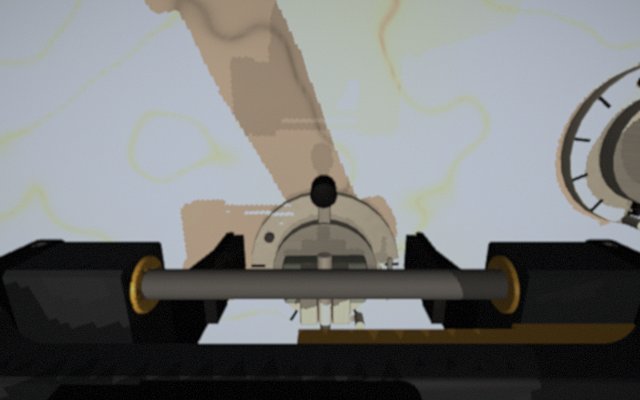

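The wrist view shows the knob at (323,191), centred between the fingers. Descend, then close.

>>> play_rows(commands="0 0 -0.66 0 0 0;0 0 -0.66 0 0 0;0 0 -0.66 0 0 0;0 0 -0.66 0 0 0;0 0 -0.66 0 0 0;0 0 -0.66 0 0 0;0 0 -0.66 0 0 0;0 0 -0.66 0 0 0;0 0 0 0 0 0;0 0 0 0 0 0")

```text
time_s: 3.15
tcp_pos: [0.4767, -0.168, 0.0644]
ee_rot: [[-0.959, 0.285, -0.001], [0.285, 0.959, -0.0], [0.0, -0.0, -1.0]]
wrist_force: [0.0, 0.2, 0.6]
gripper_width: 0.996
gripper_force: 0.0
```

>>> play_rows(commands="0 0 0 0 0 0;0 0 0 0 0 0;0 0 0 0 0 0;0 0 0 0 0 0;0 0 0 0 0 0;0 0 0 0 0 0;0 0 0 0 0 0;0 0 0 0 0 0;0 0 0 0 0 0;0 0 0 0 0 0", grip=15)

```text
time_s: 4.15
tcp_pos: [0.4768, -0.1672, 0.0641]
ee_rot: [[-0.959, 0.284, -0.0], [0.284, 0.959, -0.0], [0.0, -0.0, -1.0]]
wrist_force: [0.0, -0.0, -0.9]
gripper_width: 0.292
gripper_force: 30.0
```

Gripped at 25.4 mm. Swing along the arc, 30° clockwise.

>>> play_rows(commands="0.059 0.183 0 0 0 -0.349;0.069 0.179 0 0 0 -0.349;0.078 0.175 0 0 0 -0.349;0.087 0.171 0 0 0 -0.349;0.096 0.166 0 0 0 -0.349;0.105 0.161 0 0 0 -0.349;0.113 0.155 0 0 0 -0.349;0.121 0.149 0 0 0 -0.349;0.128 0.143 0 0 0 -0.349;0.136 0.136 0 0 0 -0.349;0 0 0 0 0 0;0 0 0 0 0 0;0 0 0 0 0 0")

```text
time_s: 5.45
tcp_pos: [0.5062, -0.1183, 0.0641]
ee_rot: [[-0.689, 0.725, -0.001], [0.725, 0.689, 0.001], [0.001, -0.0, -1.0]]
wrist_force: [-1.9, 5.6, 1.4]
gripper_width: 0.29
gripper_force: 30.0
```

>>> play_rows(commands="0 0 0 0 0 0;0 0 0 0 0 0;0 0 0 0 0 0;0 0 0 0 0 0;0 0 0 0 0 0;0 0 0 0 0 0;0 0 0 0 0 0;0 0 0 0 0 0", grip=80)

```text
time_s: 6.25
tcp_pos: [0.5067, -0.1187, 0.0642]
ee_rot: [[-0.688, 0.725, 0.0], [0.725, 0.688, -0.0], [-0.0, 0.0, -1.0]]
wrist_force: [1.2, 0.7, -0.0]
gripper_width: 0.892
gripper_force: 0.0
```

>>> play_rows(commands="0 0 0.6 0 0 0;0 0 0.8 0 0 0;0 0 0.8 0 0 0;0 0 0.8 0 0 0;0 0 0.8 0 0 0;0 0 0.8 0 0 0;-0.5 -0.8 0.6 0 0 0;-0.5 -0.8 0.6 0 0 0;-0.5 -0.8 0 0 0 0;-0.5 -0.8 0 0 0 0;0 -0.8 0 0 0 0;0 -0.8 0 0 0 0;0 -0.8 0 0 0 0;0 -0.8 0 0 0 0;0 -0.8 0 0 0 0;0 -0.8 0 0 0 0;0 -0.8 0 0 0 0;0 -0.8 0 0 0 0;0 0 0 0 0 0;0 0 0 0 0 0")

```text
time_s: 8.25
tcp_pos: [0.4463, -0.4067, 0.2376]
ee_rot: [[-0.688, 0.726, -0.001], [0.726, 0.688, 0.001], [0.001, -0.0, -1.0]]
wrist_force: [-0.1, -0.0, -0.6]
gripper_width: 0.922
gripper_force: 0.0
```

```bash
python3 - <<'E'
from h import *
import cv2
p,d=cams.capture("top")
c=cv2.resize(p[95:215,190:450],None,fx=3,fy=3,interpolation=cv2.INTER_CUBIC)
cv2.imwrite("pics/c1.png",cv2.convertScaleAbs(c,alpha=1.4))
s=r.sense();print(s["time_s"],s["wrist_force"],s["tcp_pos"])
E
```

```text
8.3 [-1.06551704 -0.29549296  0.04995564] [ 0.44642037 -0.40619683  0.23784194]
```

View pics/c1.png

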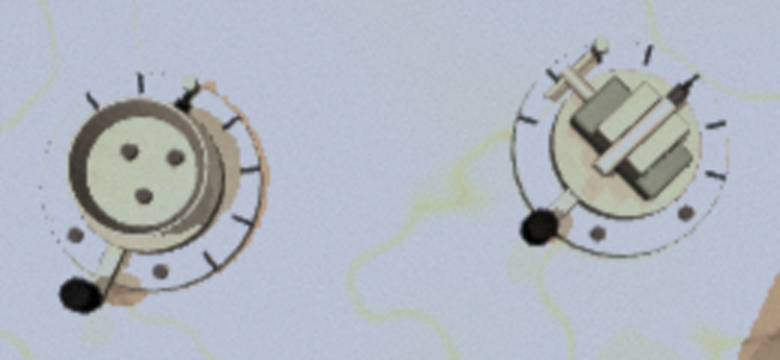

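The vise pointer at (685,88) lines up with the second clockwise tick at (692,82). The pin is at (600,45) and the first tick at (648,52). The dish pointer still stands at its pin at (190,90).

```bash
python3 -c "
from station import r
print(r.finish_job())"
```

```text
the job is handed in; nothing more can be done
None
```

The vise is at its 60 degree stop, released and clicked in, the dish is still at its home pin, and the job was handed in at about 8.3 s; the hand-in returned no verdict.

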